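Put a mixed handful of bottles, vials and tweezers back in their racks and tray

TASK

Clear up the bench after the measurements: stand the two loose bottles in free wells of the bottle rack and the two loose vials in free wells of the vial rack, each upright and right down on the rack's floor, and lay the tweezers flat and lengthwise in the middle of the empty instrument tray. Set the glass down rather than letting it drop, and leave the bottle and the vial that are already racked where they stand.

Things in the scene. Friction and masses are not known exactly. Their poses are not given: they have to be found in the camera images.
- bottle_1: Screw-cap solution bottle, white with a red cap, standing upright on the bench. Body of 44 mm diameter, straight up to about 50 mm, 86 mm tall in all, the rest narrows to the cap. Origin: centre of its underside; z up its axis. About 0.06 to 0.13 kg. Belongs in the bottle rack.
- bottle_2: Screw-cap solution bottle, brown with a black cap, standing upright on the bench. Body of 42 mm diameter, straight up to about 50 mm, 90 mm tall in all, the rest narrows to the cap. Origin: centre of its underside; z up its axis. About 0.06 to 0.13 kg. Belongs in the bottle rack.
- vial_1: Small capped glass sample vial with a green cap, standing upright on the bench. Cylinder of 22 mm diameter, 52 mm tall in all (glass up to 44 mm, cap above). Origin: centre of its underside; z up its axis. 35 g. Belongs in the vial rack.
- vial_2: Small capped glass sample vial with a red cap, standing upright on the bench. Cylinder of 22 mm diameter, 52 mm tall in all (glass up to 44 mm, cap above). Origin: centre of its underside; z up its axis. 35 g. Belongs in the vial rack.
- tweezers: Blunt steel tweezers lying flat on the bench, 126 mm long (own y), 13 mm wide (own x), 10 mm high; grasp across the legs at the middle. Rigid, 20 g. Origin: middle of the underside. Belongs in the instrument tray.
- bottle_rack: Low two-tier metal rack, fixed, 74 (own x) by 210 mm (own y). Floor plate, top 4 mm above the bench; over it a pierced plate, top 26 mm above the bench, with three round wells of 60 mm diameter in a row at x = 0, y = -68, 0 and 68 mm. One end well is already taken, by racked_bottle. Origin: centre of the underside, on the bench.
- vial_rack: Low two-tier metal rack, fixed, 52 (own x) by 144 mm (own y). Floor plate, top 4 mm above the bench; over it a pierced plate, top 20 mm above the bench, with three round wells of 38 mm diameter in a row at x = 0, y = -46, 0 and 46 mm. One end well is already taken, by racked_vial. Origin: centre of the underside, on the bench.
- instrument_tray: Shallow empty instrument tray with a low pale rim and a flat grey liner, fixed to the bench: 142 mm (own x) by 236 mm (own y), rim 16 mm high and 2 mm thick, inner floor 2 mm above the bench. Origin: centre of the underside.
- racked_bottle: White bottle with a green cap, 44 mm diameter, 86 mm tall, that already stands in the end well at y = +68 mm of the bottle rack. To be left alone. Origin: centre of its underside.
- racked_vial: Vial with a white cap, 22 mm diameter, 52 mm tall, that already stands in the end well at y = -46 mm of the vial rack. To be left alone. Origin: centre of its underside.

How it is judged (in metres and radians):
At the end, for the whole second after the job is handed in: Loose bottles and vials stand upright (0.15 rad) on the floor of their own rack, in its wells; tweezers on the tray floor within 45 mm across, 50 mm along and 0.35 rad of its middle line; the racked bottle and vial moved less than 15 mm and upright; all released and at rest (x of bottle_1 in the frame of bottle_rack between -0.012 and 0.012 m and y of bottle_1 in the frame of bottle_rack between -0.085 and 0.085 m and z of bottle_1 in the frame of bottle_rack between 0 and 0.01 m and angle between each of bottle_1, bottle_2, vial_1, vial_2, racked_bottle, racked_vial's own z axis and vertical below 0.15 rad and linear speed of each of bottle_1, bottle_2, vial_1, vial_2, tweezers below 0.03 m/s and x of bottle_2 in the frame of bottle_rack between -0.012 and 0.012 m and y of bottle_2 in the frame of bottle_rack between -0.085 and 0.085 m and z of bottle_2 in the frame of bottle_rack between 0 and 0.01 m and x of vial_1 in the frame of vial_rack between -0.012 and 0.012 m and y of vial_1 in the frame of vial_rack between -0.06 and 0.06 m and z of vial_1 in the frame of vial_rack between 0 and 0.01 m and x of vial_2 in the frame of vial_rack between -0.012 and 0.012 m and y of vial_2 in the frame of vial_rack between -0.06 and 0.06 m and z of vial_2 in the frame of vial_rack between 0 and 0.01 m and x of tweezers in the frame of instrument_tray between -0.045 and 0.045 m and y of tweezers in the frame of instrument_tray between -0.05 and 0.05 m and z of tweezers in the frame of instrument_tray between -0.002 and 0.013 m and angle between the y axis of tweezers and the y axis of instrument_tray, either way round below 0.35 rad and distance of each of racked_bottle, racked_vial from where it was at the start of the episode below 0.015 m); the robot touches nothing.
It fails at once if the bottle that stands in its rack already is shifted more than 15 mm or tipped (distance of racked_bottle from where it was at the start of the episode above 0.015 m or angle between racked_bottle's own z axis and vertical above 0.3 rad).
It fails at once if the vial that stands in its rack already is shifted more than 15 mm or tipped (distance of racked_vial from where it was at the start of the episode above 0.015 m or angle between racked_vial's own z axis and vertical above 0.3 rad).
It fails at once if a loose bottle or vial is let drop or flung instead of being set down (out of the fingers and faster than 0.6 m/s) ((contact force between the fingers and bottle_1 below 0.05 N and linear speed of bottle_1 above 0.6 m/s) or (contact force between the fingers and bottle_2 below 0.05 N and linear speed of bottle_2 above 0.6 m/s) or (contact force between the fingers and vial_1 below 0.05 N and linear speed of vial_1 above 0.6 m/s) or (contact force between the fingers and vial_2 below 0.05 N and linear speed of vial_2 above 0.6 m/s)).
It also fails if it takes over 112 s, if anything falls off the work surface, if the arm or the gripper's body presses on something with over 40 N, if the wrist force passes 120 N, or if a joint passes its speed limit or range.

ROBOT

A 6-joint arm with a two-finger parallel gripper is mounted at the origin on a cart in front of the work surface, level with it; the furniture and walls round the work are solid. World frame = base frame: x ahead of the robot, y to its left, z up, the work surface at z = 0. Lengths are in mm, angles in rad, forces in N, time in s.
With the tool pointing down it reaches from about 350 to 875 mm from the base axis. Payload 4.2 kg.
Tool frame: the origin (TCP) lies between the finger pads; the fingertips stand 25 mm ahead of it and the grasp point (between the pads) lies 6 mm ahead of it; z points along the fingers, y is the line along which they close (so a half turn about z gives the same grasp; the last joint's range is limited). The gripper opens to 85 mm and grips with 20 to 120 N. Pads are 22 mm wide; open, the fingers measure 114 mm over their backs; the gripper's body (76 mm by 85 mm) begins 54 mm behind the grasp point. The pads swing forward as they close: fully open they stand 13 mm farther back than shut.
Start: joints at [1.555, 0.385, 0.008, 0, -1.194, -0.259], TCP at [169.565, 601.537, 216.612] pointing down, gripper open.
Joint ranges: [-3.14, 3.14], [-1.21, 2.06], [-1.07, 1.41], [-3.16, 2.05], [-2.99, -0.16], [-3.1, 3.1]. Speed limits (rad/s): [2.79, 2.79, 3.14, 3.14, 3.14, 3.14].

INTERFACE

Orientations are given as a unit quaternion [x, y, z, w].
In Python, from bench import read_state, imaging, workorder, nets gives the robot as it stands.
- The arm moves only by the tool apply_moves, never from a script. Its argument "rows" is a list of rows, each an object with "hand": the opening, from -1 (shut) to 1 (fully open); "delta_pos": the shift along the tool's x, y, z in mm, a list of three; "yaw": the turn about the tool's z in rad. A call has 1 to 12 rows; each row is the pose to reach, as a shift and turn from the pose commanded when the call began, along the tool's axes at that moment; what a row does not reach only later rows make up. A row lasts 1/12 s, in which the tool goes at most 41.7 mm and 7.16 degrees, less where a joint would pass 70% of its speed; a pose out of reach is approached as far as the arm can. A call with a gripper value outside its range is refused whole. The fingers move at their own pace and stop on an object; the grip force is fixed at half the most. Time passes only in rows, so rows that repeat a pose let the fingers close. It gives the time, the measured TCP pose, the force, the opening and the grip force at its end, in the units of the state.
- read_state(): the state, without advancing time (a new reading comes with each control period).
- imaging.get_image(name): name is "scene" or "side" or "wrist"; returns a dict with "pixels" (400x640x3 uint8, red, green, blue), "fx", "fy", "cx", "cy" (pixels), "xyz" and "rotation" of the camera in the world. Camera axes: x right, y down, z forward; pixel columns grow to the right and rows downward; lengths in mm; the calibration is good to about 2 mm. A picture is of the moment at which its call begins. There is no depth.
- workorder.job_done(): hands the job in; it is judged then, once.
Trained networks look in the newest picture that a camera, given by its name, has taken for a name from the list of things; names that differ only in an ending like _2 or _b are one class to them, and where a whole thing is asked for, a point or a joint stands for the part that bears it (a point fixed in the world has none). Each returns a list of dicts, best first, with "score" (0 to 1); they miss things now and then, are a little off and sometimes report something else, mostly with a low value. They report only what shows in the picture. A call takes as long as a camera call.
- nets.find_in(camera, query): "location" ([row, column] in pixels, amid what is visible of it).
- nets.pinpoint(camera, query): "location" ([row, column] in pixels: a listed point, or the origin of a listed thing).
The state is a dict: "clock": time; "joints": joint angles; "joint_vel": joint speeds; "joint_efforts": joint torques, N m; "position": TCP position; "ee_rot": TCP orientation; "contact_force": force on the tool from outside, world axes, zero at the start; "wrist_torque": the same for the moment, N m; "gripper_width": finger opening in mm; "grasp_force": force on a finger pad.
Only numpy, scipy, OpenCV 4.12 (cv2) and the standard library are available. Lean on these libraries where they do the work, as an engineer would, in place of code of your own. Each camera call takes 0.05 s, during which the arm holds its last target. There are 200 camera calls.

## Working session

There is one attempt and no reset: what is moved stays moved. The work goes in short steps, Python scripts to look and compute and a tool call to move; the robot and the scene stay as the last step left them, time stands still between calls to the robot, and variables do not carry over. Pictures are saved under pics/ and viewed, at most 18 in all, crops included, and the job is handed in when it is done.

Besides the shell and the picture viewer there is one more tool, called after "Emit:" as name(argument=value, ...) on one line, values as JSON. apply_moves: Moves the arm, as the interface text tells. Its arguments: {"type":"object","properties":{"rows":{"type":"array"}},"required":["rows"]}

```bash
mkdir -p pics; ls; cat > h.py <<'E'
import numpy as np, cv2
from bench import read_state, imaging, workorder, nets
from scipy.spatial.transform import Rotation as R
def rot(q):
    q=np.array(q,float)
    return q if q.shape==(3,3) else R.from_quat(q).as_matrix()
def shot(cam,fn=None):
    d=imaging.get_image(cam)
    if fn: cv2.imwrite('pics/'+fn,np.asarray(d['pixels'])[:,:,::-1])
    return d
def ray(d,rc,z):
    r,c=rc; v=rot(d['rotation'])@np.array([(c-d['cx'])/d['fx'],(r-d['cy'])/d['fy'],1.])
    o=np.array(d['xyz'],float); return o+v*(z-o[2])/v[2]
def proj(d,p):
    q=rot(d['rotation']).T@(np.array(p,float)-np.array(d['xyz'],float)); return np.array([d['fy']*q[1]/q[2]+d['cy'],d['fx']*q[0]/q[2]+d['cx']])
E
python3 - <<'E'
from h import *
s=read_state(); print(s)
for c in ['scene','side','wrist']:
    d=shot(c,c+'0.png'); print(c,d['xyz'],d['rotation'],d['fx'],d['cx'],d['cy'])
    for n in ['bottle_1','vial_1','tweezers','bottle_rack','vial_rack','instrument_tray','racked_bottle','racked_vial']:
        print(n,[(round(x['score'],2),np.round(x['location']).tolist(),np.round(ray(d,x['location'],0)[:2]).tolist()) for x in nets.pinpoint(c,n)[:4]])
E
```

```text
pics
{'clock': 0.0, 'joints': array([ 1.55455787e+00,  3.85581215e-01,  6.58076386e-03, -5.11555487e-04,
       -1.19400478e+00, -2.58616883e-01]), 'joint_vel': array([ 1.86329382e-04, -3.51521438e-05,  2.36033563e-03, -6.05716719e-04,
       -2.62901236e-04,  1.53705267e-03]), 'joint_efforts': array([-2.49475042e-04, -3.92285299e+01,  1.88401204e+01,  4.18619111e+00,
       -4.61751537e-03,  4.39745349e-06]), 'position': array([169.43150165, 600.93229501, 215.48724985]), 'ee_rot': array([ 9.90558105e-01, -1.37088889e-01, -1.02466851e-04,  1.12509209e-03]), 'contact_force': array([-0.14120915, -0.14065109,  0.11887324]), 'wrist_torque': array([ 0.0474659 ,  0.04204114, -0.02993732]), 'grasp_force': 0.0, 'gripper_width': 85.44760492628176}
scene [-165.86201896  614.1285825   525.10231494] [-0.36338989  0.78255392 -0.4625251   0.20402862] 400.85903742264816 316.6703382297594 198.49638171508008
bottle_1 [(0.65, [182.0, 432.0], [399.0, -327.0]), (0.6, [245.0, 288.0], [418.0, 182.0]), (0.59, [212.0, 342.0], [443.0, -7.0])]
vial_1 [(0.85, [278.0, 249.0], [379.0, 308.0]), (0.73, [198.0, 383
[... 722 characters left out ...]
 273.0], [426.0, 183.0])]
vial_1 [(0.6, [260.0, 331.0], [412.0, -155.0]), (0.42, [177.0, 236.0], [368.0, 320.0])]
tweezers [(0.69, [313.0, 368.0], [393.0, -321.0])]
bottle_rack [(0.75, [213.0, 364.0], [582.0, -27.0])]
vial_rack [(0.88, [274.0, 434.0], [572.0, -294.0])]
instrument_tray [(0.56, [168.0, 300.0], [561.0, 290.0])]
racked_bottle [(0.84, [200.0, 347.0], [581.0, 50.0])]
racked_vial [(0.69, [283.0, 447.0], [575.0, -326.0])]
wrist [235.32808074 583.96137054 373.40306625] [-0.59805382  0.78975476  0.10896087 -0.08213754] 309.5543443819923 320.50559676746934 196.71639315348804
bottle_1 []
vial_1 []
tweezers []
bottle_rack []
vial_rack []
instrument_tray []
racked_bottle []
racked_vial []
```

View pics/scene0.png

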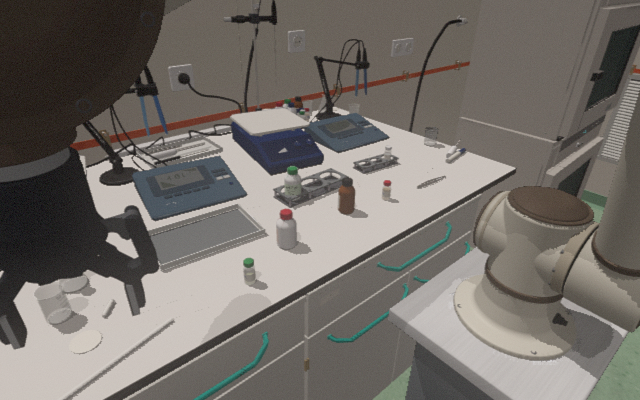

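View pics/side0.png

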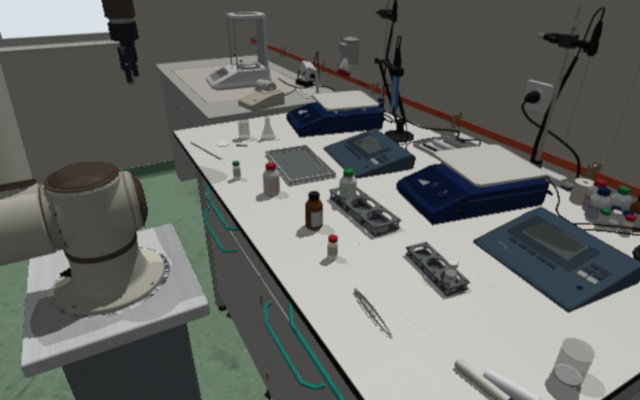

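```bash
cat >> h.py <<'E'
def head(s): 
    m=rot(s['ee_rot']); return np.arctan2(m[1,0],m[0,0])
def go(*tg):
    "tg: (x,y,z,heading deg or None) -> tool-frame deltas from current measured pose"
    s=read_state(); m=rot(s['ee_rot'])
    for t in tg:
        d=m.T@(np.array(t[:3],float)-s['position'])
        yaw=0 if t[3] is None else -((np.deg2rad(t[3])-head(s)+np.pi)%(2*np.pi)-np.pi)
        print('delta',np.round(d,1).tolist(),'yaw',round(yaw,3),'rows>=',int(np.ceil(max(np.linalg.norm(d)/41.7,abs(yaw)/.125))))
def st():
    s=read_state(); print('t',round(s['clock'],2),np.round(s['position'],1),'head',round(np.degrees(head(s)),1),'w',round(s['gripper_width'],1),'F',np.round(s['contact_force'],1),round(s['grasp_force'],1))
E
python3 - <<'E'
from h import *
go((430,300,250,-90))
s=read_state();d=shot('wrist');m=rot(s['ee_rot']);print(m.T@rot(d['rotation']),m.T@(np.array(d['xyz'])-s['position']))
E
```

```text
delta [332.5, 219.5, -33.4] yaw 1.296 rows>= 11
[[ 2.57967198e-04 -9.62774098e-01 -2.70307176e-01]
 [ 9.99999778e-01  4.14602992e-04 -5.22375626e-04]
 [ 6.14999886e-04 -2.70306982e-01  9.62773991e-01]] [  68.07988194   -0.94236475 -156.79869434]
```

Emit:
apply_moves(rows=[{"hand": 1,"delta_pos": [100,60,-34],"yaw": 0.3},{"hand": 1,"delta_pos": [330,220,-34],"yaw": 1.296},{"hand": 1,"delta_pos": [330,220,-34],"yaw": 1.296},{"hand": 1,"delta_pos": [330,220,-34],"yaw": 1.296},{"hand": 1,"delta_pos": [330,220,-34],"yaw": 1.296},{"hand": 1,"delta_pos": [330,220,-34],"yaw": 1.296},{"hand": 1,"delta_pos": [330,220,-34],"yaw": 1.296},{"hand": 1,"delta_pos": [330,220,-34],"yaw": 1.296},{"hand": 1,"delta_pos": [330,220,-34],"yaw": 1.296},{"hand": 1,"delta_pos": [330,220,-34],"yaw": 1.296},{"hand": 1,"delta_pos": [330,220,-34],"yaw": 1.296},{"hand": 1,"delta_pos": [330,220,-34],"yaw": 1.296}])

```text
clock: 2.4
position: [428.4, 299.0, 250.8]
ee_rot: [-0.706, 0.708, 0.0, 0.0]
contact_force: [-0.1, -0.6, -0.6]
gripper_width: 85.4
grasp_force: 0.0
```

Emit:
apply_moves(rows=[{"hand": 1,"delta_pos": [0,0,0],"yaw": 0},{"hand": 1,"delta_pos": [0,0,0],"yaw": 0},{"hand": 1,"delta_pos": [0,0,0],"yaw": 0}])

```text
clock: 2.65
position: [427.0, 300.9, 250.6]
ee_rot: [0.708, -0.706, -0.0, 0.0]
contact_force: [-0.5, -0.6, -0.4]
gripper_width: 85.6
grasp_force: 0.0
```

```bash
cat >> h.py <<'E'
def look(cam,fn,names,zs=0):
    d=shot(cam,fn)
    for n in names:
        print(cam,n,[(round(x['score'],2),np.round(x['location'],1).tolist(),np.round(ray(d,x['location'],zs)[:2],1).tolist()) for x in nets.pinpoint(cam,n)[:4]])
    return d
E
python3 - <<'E'
from h import *
st()
look('wrist','w1.png',['bottle_1','vial_1','instrument_tray'])
look('scene','s1.png',['bottle_1','vial_1','instrument_tray','vial_rack','tweezers'])
E
```

```text
t 2.65 [427.  300.9 250.6] head -89.9 w 85.6 F [-0.5 -0.6 -0.4] 0.0
wrist bottle_1 [(0.75, [65.2, 323.5], [423.5, 181.1])]
wrist vial_1 [(0.85, [173.5, 365.1], [367.1, 315.5])]
wrist instrument_tray [(0.72, [170.9, 216.5], [565.7, 312.5])]
scene bottle_1 [(0.9, [213.0, 344.8], [436.8, -10.4]), (0.55, [242.5, 285.2], [430.1, 181.9])]
scene vial_1 [(0.85, [277.0, 247.3], [384.1, 309.7]), (0.51, [199.4, 385.0], [418.8, -143.5])]
scene instrument_tray [(0.74, [238.1, 201.4], [563.6, 317.7])]
scene vial_rack [(0.88, [164.6, 374.2], [589.8, -289.7])]
scene tweezers [(0.48, [177.0, 430.6], [422.9, -355.3])]
```

View pics/w1.png

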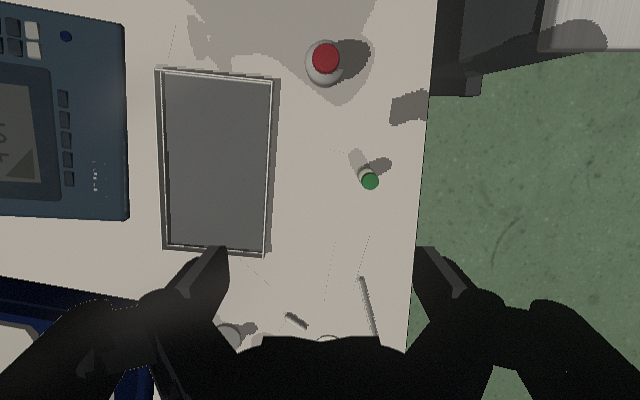

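```bash
cat >> h.py <<'E'
HSV={'red':[(0,120,60),(8,255,255)],'green':[(50,90,40),(85,255,255)],'red2':[(170,120,60),(180,255,255)]}
def cap(d,col,near,ztop,rad=30):
    "centroid of cap colour near a pixel, put on plane ztop"
    h=cv2.cvtColor(np.asarray(d['pixels']),cv2.COLOR_RGB2HSV); m=cv2.inRange(h,*HSV[col])
    if col=='red': m|=cv2.inRange(h,*HSV['red2'])
    k=np.zeros_like(m); cv2.circle(k,(int(near[1]),int(near[0])),rad,255,-1); m&=k
    r,c=np.nonzero(m); (cx,cy),rr=cv2.minEnclosingCircle(np.c_[c,r].astype(np.float32))
    print(col,len(r),'centroid',np.round([r.mean(),c.mean()],1),'circ',round(cy,1),round(cx,1),round(rr,1),'world',np.round(ray(d,(r.mean(),c.mean()),ztop),1),np.round(ray(d,(cy,cx),ztop),1))
E
python3 - <<'E'
from h import *
d=shot('wrist')
cap(d,'red',(57,326),84); cap(d,'green',(181,370),50)
for p in [(67,157),(77,280),(257,265),(248,162)]: print(np.round(ray(d,p,16),1))
go((375,314,120,-90),(375,314,44,-90))
E
```

```text
red 623 centroid [ 58.6 325.4] circ 58.7 325.5 15.0 world [422.6 185.4  84. ] [422.5 185.6  84. ]
green 202 centroid [181.5 370.2] circ 181.0 370.0 8.2 world [368.5 314.7  50. ] [368.8 314.   50. ]
[619.4 184.7  16. ]
[475.3 195.6  16. ]
[504.3 429.9  16. ]
[645.5 416.3  16. ]
delta [-13.7, 52.5, 130.6] yaw 0.0 rows>= 4
delta [-13.7, 52.5, 206.6] yaw 0.0 rows>= 6
```

Emit:
apply_moves(rows=[{"hand": 1,"delta_pos": [-14,59,100],"yaw": 0},{"hand": 1,"delta_pos": [-14,59,100],"yaw": 0},{"hand": 1,"delta_pos": [-14,59,100],"yaw": 0},{"hand": 0.2,"delta_pos": [-14,59,140],"yaw": 0},{"hand": 0.2,"delta_pos": [-14,59,170],"yaw": 0},{"hand": 0.2,"delta_pos": [-14,59,190],"yaw": 0},{"hand": 0.2,"delta_pos": [-14,59,206],"yaw": 0},{"hand": 0.2,"delta_pos": [-14,59,206],"yaw": 0},{"hand": 0.2,"delta_pos": [-14,59,206],"yaw": 0}])

```text
clock: 3.95
position: [368.5, 314.1, 44.3]
ee_rot: [0.707, -0.707, 0.0, 0.001]
contact_force: [-0.5, -0.4, 0.3]
gripper_width: 51.4
grasp_force: 0.0
```

```bash
python3 - <<'E'
from h import *
st(); d=shot('wrist','w2.png')
cap(d,'green',nets.find_in('wrist','vial_1')[0]['location'],50,60)
print(proj(d,(368.5,314.5,52)))
E
```

```text
t 3.95 [368.5 314.1  44.3] head -90.0 w 51.4 F [-0.5 -0.4  0.3] 0.0
green 386 centroid [251.  322.3] circ 244.4 320.9 17.7 world [367.4 319.2  50. ] [368.2 315.4  50. ]
[244.44084367 320.3539566 ]
```

View pics/w2.png

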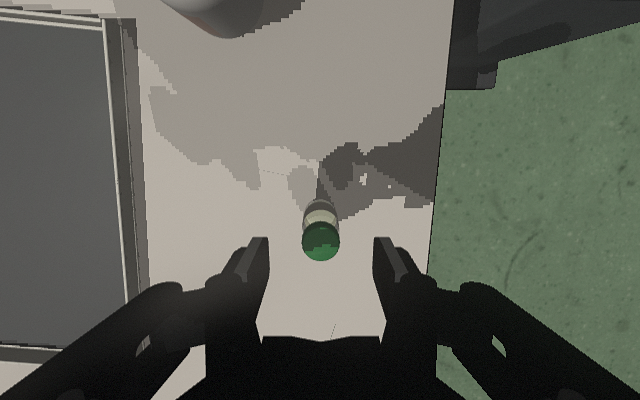

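Emit:
apply_moves(rows=[{"hand": -1,"delta_pos": [0,0,0],"yaw": 0},{"hand": -1,"delta_pos": [0,0,0],"yaw": 0},{"hand": -1,"delta_pos": [0,0,0],"yaw": 0},{"hand": -1,"delta_pos": [0,0,0],"yaw": 0},{"hand": -1,"delta_pos": [0,0,0],"yaw": 0},{"hand": -1,"delta_pos": [0,0,0],"yaw": 0},{"hand": -1,"delta_pos": [0,0,-10],"yaw": 0},{"hand": -1,"delta_pos": [0,0,-40],"yaw": 0},{"hand": -1,"delta_pos": [0,0,-80],"yaw": 0},{"hand": -1,"delta_pos": [0,0,-120],"yaw": 0},{"hand": -1,"delta_pos": [0,0,-160],"yaw": 0},{"hand": -1,"delta_pos": [0,0,-190],"yaw": 0}])

```text
clock: 5.05
position: [369.0, 314.7, 238.4]
ee_rot: [0.707, -0.707, -0.0, -0.002]
contact_force: [0.0, 0.1, 0.8]
gripper_width: -0.0
grasp_force: 0.0
```

Emit:
apply_moves(rows=[{"hand": -1,"delta_pos": [35,-13,0],"yaw": 0},{"hand": -1,"delta_pos": [74,-26,0],"yaw": 0},{"hand": -1,"delta_pos": [113,-39,0],"yaw": 0},{"hand": -1,"delta_pos": [152,-52,0],"yaw": 0},{"hand": -1,"delta_pos": [191,-65,0],"yaw": 0},{"hand": -1,"delta_pos": [230,-78,0],"yaw": 0},{"hand": -1,"delta_pos": [269,-91,0],"yaw": 0},{"hand": -1,"delta_pos": [308,-104,0],"yaw": 0},{"hand": -1,"delta_pos": [347,-117,0],"yaw": 0},{"hand": -1,"delta_pos": [386,-130,0],"yaw": 0},{"hand": -1,"delta_pos": [425,-143,0],"yaw": 0},{"hand": -1,"delta_pos": [464,-156,0],"yaw": 0}])

```text
clock: 6.05
position: [524.5, -151.9, 234.6]
ee_rot: [-0.707, 0.707, 0.0, 0.0]
contact_force: [0.4, 0.6, 0.5]
gripper_width: 0.2
grasp_force: 0.0
```

Emit:
apply_moves(rows=[{"hand": -1,"delta_pos": [35,-12,0],"yaw": 0},{"hand": -1,"delta_pos": [60,-20,0],"yaw": 0},{"hand": -1,"delta_pos": [70,-20,0],"yaw": 0},{"hand": -1,"delta_pos": [70,-20,0],"yaw": 0},{"hand": -1,"delta_pos": [70,-20,0],"yaw": 0},{"hand": -1,"delta_pos": [70,-20,0],"yaw": 0}])

```text
clock: 6.55
position: [544.1, -218.8, 234.6]
ee_rot: [0.707, -0.707, -0.0, -0.0]
contact_force: [0.4, 0.4, 0.3]
gripper_width: 0.3
grasp_force: 0.0
```

```bash
python3 - <<'E'
from h import *
st(); look('wrist','w3.png',['vial_rack','vial_1','bottle_rack','racked_vial','tweezers','bottle_1'])
E
```

```text
t 6.55 [ 544.1 -218.8  234.6] head -90.0 w 0.3 F [0.4 0.4 0.3] 0.0
wrist vial_rack [(0.6, [113.8, 291.1], [579.9, -281.3])]
wrist vial_1 [(0.96, [219.6, 410.7], [422.8, -144.3]), (0.32, [69.5, 291.6], [578.0, -331.6])]
wrist bottle_rack []
wrist racked_vial [(0.75, [69.5, 288.9], [581.2, -331.6])]
wrist tweezers [(0.58, [75.2, 441.9], [400.4, -325.6]), (0.34, [217.7, 411.4], [422.1, -147.0])]
wrist bottle_1 [(0.62, [76.0, 441.1], [401.2, -324.7])]
```

View pics/w3.png

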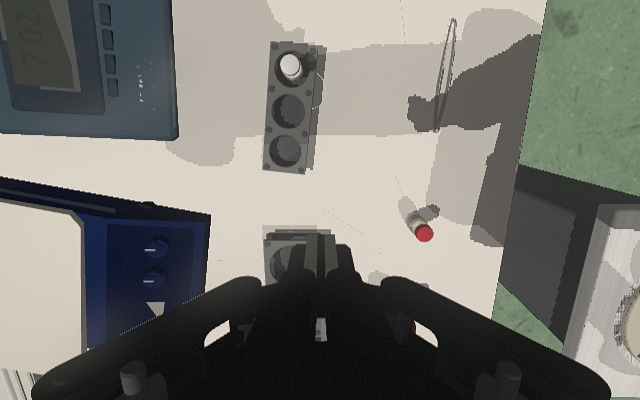

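```bash
python3 - <<'E'
from h import *
s=read_state()
ims=[]
for c in ['side','scene']:
    d=shot(c); im=np.asarray(d['pixels'])[:,:,::-1].copy()
    p=proj(d,s['position']+[0,0,-25]); q=proj(d,s['position']); print(c,p,q)
    r,cc=int(q[0]),int(q[1]); r0,c0=max(r-60,0),max(min(cc-60,520),0)
    k=cv2.resize(im[r0:r0+120,c0:c0+120],None,fx=3.3,fy=3.3,interpolation=cv2.INTER_CUBIC)
    for t,col in ((p,(0,0,255)),(q,(0,255,0))): cv2.circle(k,(int((t[1]-c0)*3.3),int((t[0]-r0)*3.3)),3,col,1)
    ims.append(k)
    print([(x['score'],x['location']) for x in nets.find_in(c,'vial_1')])
cv2.imwrite('pics/tips.png',np.hstack(ims))
E
```

```text
side [168.25102754 410.47640941] [156.01994266 411.91360033]
[(0.7, [165.0, 235.5]), (0.68, [247.5, 331.7])]
scene [106.71194478 375.82287593] [ 97.64020595 376.6430009 ]
[(0.82, [267.6, 248.5]), (0.75, [164.4, 373.0]), (0.74, [190.5, 385.0])]
```

View pics/tips.png

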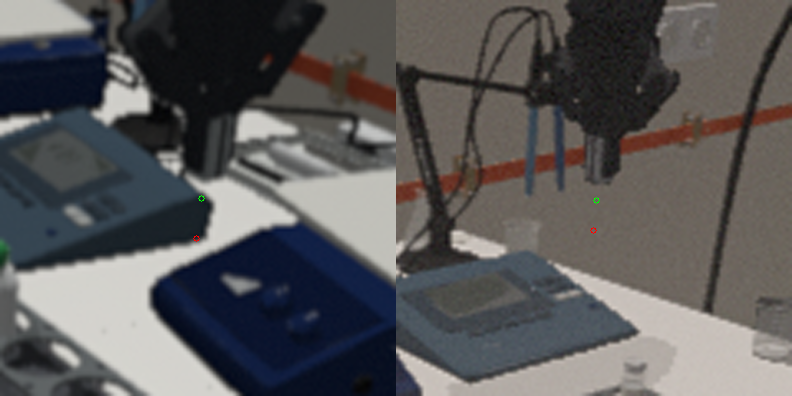

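```bash
python3 - <<'E'
from h import *
d=shot('wrist')
cap(d,'red',(233,425),50)
print('rackedvial',ray(d,(65,290),52))
im=np.asarray(d['pixels'])[:,:,::-1]
cv2.imwrite('pics/rack.png',cv2.resize(im[30:190,240:350],None,fx=3.7,fy=3.7,interpolation=cv2.INTER_CUBIC))
for p in [(111,289),(150,285),(66,290)]: print(np.round(ray(d,p,20),1))
E
```

```text
red 210 centroid [234.1 424. ] circ 233.0 424.0 9.2 world [ 421.5 -145.    50. ] [ 421.7 -146.4   50. ]
rackedvial [ 575.4389493  -330.78794548   52.        ]
[ 580.8 -285.6   20. ]
[ 586.8 -240.6   20. ]
[ 578.4 -333.9   20. ]
```

View pics/rack.png

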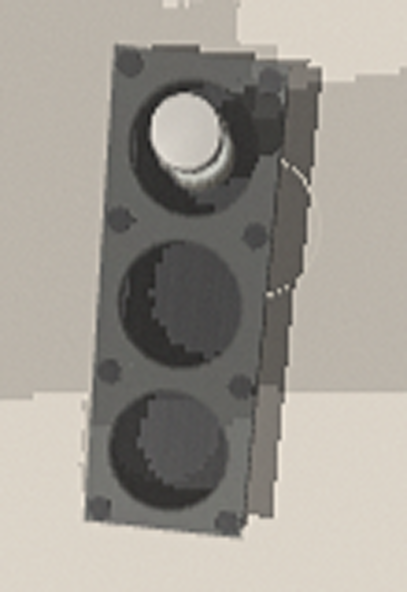

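Emit:
apply_moves(rows=[{"hand": 0.2,"delta_pos": [-20,35,0],"yaw": 0},{"hand": 0.2,"delta_pos": [-40,70,0],"yaw": 0},{"hand": 0.2,"delta_pos": [-60,105,0],"yaw": 0},{"hand": 0.2,"delta_pos": [-73,122,35],"yaw": 0},{"hand": 0.2,"delta_pos": [-73,122,75],"yaw": 0},{"hand": 0.2,"delta_pos": [-73,122,115],"yaw": 0},{"hand": 0.2,"delta_pos": [-73,122,150],"yaw": 0},{"hand": 0.2,"delta_pos": [-73,122,175],"yaw": 0},{"hand": 0.2,"delta_pos": [-73,122,175],"yaw": 0},{"hand": 0.2,"delta_pos": [-73,122,175],"yaw": 0}])

```text
clock: 7.98
position: [422.2, -146.9, 59.2]
ee_rot: [0.707, -0.707, -0.001, 0.001]
contact_force: [0.7, -0.0, 0.6]
gripper_width: 51.5
grasp_force: 0.0
```

```bash
python3 - <<'E'
from h import *
st(); d=shot('wrist')
for n,p in enumerate([(69.7,292.4),(111.9,288.9),(151.6,285.4)]): pass
cap(d,'red',proj(d,(421.5,-146,52)),50,50)
go((421.6,-146,5,-90))
# lateral tip check via scene/side with fingers apart
s=read_state(); m=rot(s['ee_rot'])
ims=[]
for c in ['side','scene']:
    e=shot(c); im=np.asarray(e['pixels'])[:,:,::-1].copy()
    q=[proj(e,s['position']+m@np.array([0,y,-16])) for y in (-25.5,25.5)]
    r0,c0=int(q[0][0])-60,int(q[0][1])-60
    k=cv2.resize(im[r0:r0+120,c0:c0+120],None,fx=3.3,fy=3.3,interpolation=cv2.INTER_CUBIC)
    for t in q: cv2.circle(k,(int((t[1]-c0+.5)*3.3),int((t[0]-r0+.5)*3.3)),3,(0,0,255),1)
    ims.append(k)
cv2.imwrite('pics/tips2.png',np.hstack(ims))
E
```

```text
t 7.98 [ 422.2 -146.9   59.2] head -90.0 w 51.5 F [ 0.7 -0.   0.6] 0.0
red 451 centroid [240.5 324.7] circ 235.0 322.5 16.6 world [ 419.6 -141.3   50. ] [ 420.9 -144.7   50. ]
delta [-1.0, 2.0, 55.5] yaw 0.001 rows>= 2
```

View pics/tips2.png

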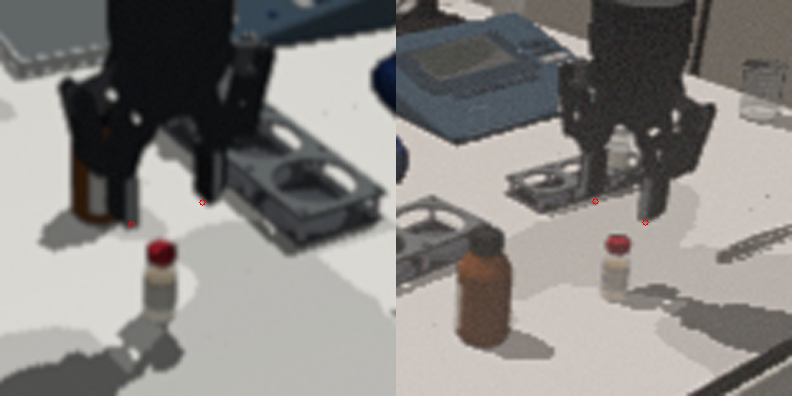

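Emit:
apply_moves(rows=[{"hand": 0.2,"delta_pos": [-2,1,30],"yaw": 0},{"hand": 0.2,"delta_pos": [-2,1,55],"yaw": 0},{"hand": 0.2,"delta_pos": [-2,1,55],"yaw": 0},{"hand": -1,"delta_pos": [-2,1,55],"yaw": 0},{"hand": -1,"delta_pos": [-2,1,55],"yaw": 0},{"hand": -1,"delta_pos": [-2,1,55],"yaw": 0},{"hand": -1,"delta_pos": [-2,1,55],"yaw": 0},{"hand": -1,"delta_pos": [-2,1,55],"yaw": 0},{"hand": -1,"delta_pos": [-2,1,55],"yaw": 0}])

```text
clock: 8.88
position: [423.1, -144.8, 6.6]
ee_rot: [0.707, -0.707, 0.002, -0.001]
contact_force: [-1.4, 1.1, 7.4]
gripper_width: 19.8
grasp_force: 58.3
```

Emit:
apply_moves(rows=[{"hand": -1,"delta_pos": [0,0,-15],"yaw": 0},{"hand": -1,"delta_pos": [0,0,-45],"yaw": 0},{"hand": -1,"delta_pos": [0,0,-75],"yaw": 0},{"hand": -1,"delta_pos": [0,0,-90],"yaw": 0},{"hand": -1,"delta_pos": [20,-30,-90],"yaw": 0},{"hand": -1,"delta_pos": [45,-60,-90],"yaw": 0},{"hand": -1,"delta_pos": [70,-90,-90],"yaw": 0},{"hand": -1,"delta_pos": [95,-120,-90],"yaw": 0},{"hand": -1,"delta_pos": [120,-145,-90],"yaw": 0},{"hand": -1,"delta_pos": [139,-158,-90],"yaw": 0},{"hand": -1,"delta_pos": [139,-158,-90],"yaw": 0},{"hand": -1,"delta_pos": [139,-158,-90],"yaw": 0}])

```text
clock: 9.88
position: [579.6, -284.6, 94.6]
ee_rot: [-0.706, 0.708, -0.0, 0.0]
contact_force: [-0.5, 0.2, 0.7]
gripper_width: 19.6
grasp_force: 58.4
```

```bash
python3 - <<'E'
from h import *
st(); d=shot('wrist','w4.png'); s=read_state()
b=s['position'][2]-5  # base height of vial
cap(d,'red',proj(d,s['position']+[0,0,45]),b+50,60)
print('well',proj(d,(580.9,-284.6,20)))
E
```

```text
t 9.88 [ 579.6 -284.6   94.6] head -90.1 w 19.6 F [-0.5  0.2  0.7] 58.4
red 1896 centroid [276.1 319.3] circ 276.2 319.1 25.3 world [ 580.  -287.3  139.7] [ 580.1 -287.3  139.7]
well [199.62256075 318.71827891]
```

View pics/w4.png

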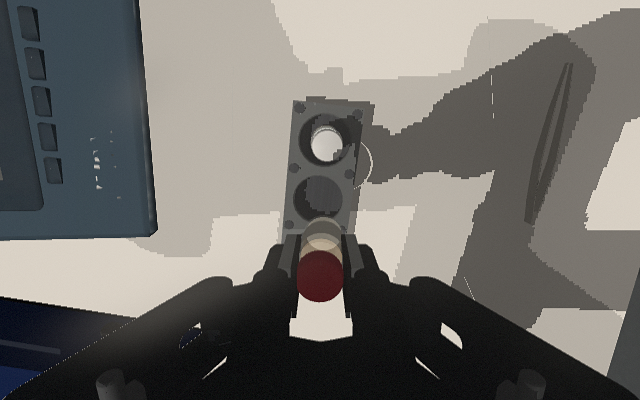

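Emit:
apply_moves(rows=[{"hand": -1,"delta_pos": [-1,-1,30],"yaw": 0},{"hand": -1,"delta_pos": [-1,-1,55],"yaw": 0},{"hand": -1,"delta_pos": [-1,-1,72],"yaw": 0},{"hand": -1,"delta_pos": [-1,-1,80],"yaw": 0},{"hand": -1,"delta_pos": [-1,-1,83],"yaw": 0},{"hand": -1,"delta_pos": [-1,-1,83],"yaw": 0},{"hand": -1,"delta_pos": [-1,-1,83],"yaw": 0}])

```text
clock: 10.52
position: [581.4, -282.7, 13.2]
ee_rot: [0.707, -0.707, 0.001, -0.001]
contact_force: [0.7, 0.6, 0.1]
gripper_width: 19.6
grasp_force: 58.5
```

Emit:
apply_moves(rows=[{"hand": -1,"delta_pos": [0,0,1],"yaw": 0},{"hand": -1,"delta_pos": [0,0,2],"yaw": 0},{"hand": -1,"delta_pos": [0,0,2],"yaw": 0}])

```text
clock: 10.77
position: [581.3, -282.9, 10.7]
ee_rot: [0.707, -0.707, 0.001, -0.001]
contact_force: [-0.4, 1.6, 0.9]
gripper_width: 19.5
grasp_force: 58.5
```

Emit:
apply_moves(rows=[{"hand": -1,"delta_pos": [0,0,1],"yaw": 0},{"hand": -1,"delta_pos": [0,0,1],"yaw": 0}])

```text
clock: 10.93
position: [581.3, -283.0, 10.6]
ee_rot: [0.707, -0.707, 0.001, -0.0]
contact_force: [-1.7, 2.2, 7.4]
gripper_width: 19.9
grasp_force: 59.3
```

Emit:
apply_moves(rows=[{"hand": -1,"delta_pos": [0,0,1],"yaw": 0},{"hand": -1,"delta_pos": [0,0,1],"yaw": 0}])

```text
clock: 11.1
position: [581.4, -283.0, 10.6]
ee_rot: [0.707, -0.707, 0.001, -0.0]
contact_force: [-2.9, 2.6, 10.8]
gripper_width: 19.3
grasp_force: 60.0
```

Emit:
apply_moves(rows=[{"hand": -0.1,"delta_pos": [0,0,-1],"yaw": 0},{"hand": -0.1,"delta_pos": [0,0,-1],"yaw": 0},{"hand": -0.1,"delta_pos": [0,0,-1],"yaw": 0},{"hand": -0.1,"delta_pos": [0,0,-20],"yaw": 0},{"hand": -0.1,"delta_pos": [0,0,-55],"yaw": 0},{"hand": -0.1,"delta_pos": [0,0,-95],"yaw": 0},{"hand": 0,"delta_pos": [0,0,-130],"yaw": 0},{"hand": 0,"delta_pos": [-20,40,-130],"yaw": 0},{"hand": 0,"delta_pos": [-20,80,-130],"yaw": 0},{"hand": 0,"delta_pos": [-20,100,-130],"yaw": 0},{"hand": 0,"delta_pos": [-20,100,-130],"yaw": 0},{"hand": 0,"delta_pos": [-20,100,-130],"yaw": 0}])

```text
clock: 12.1
position: [479.7, -262.9, 138.0]
ee_rot: [-0.707, 0.707, -0.0, 0.0]
contact_force: [-0.3, -0.3, -0.7]
gripper_width: 42.8
grasp_force: 0.0
```

```bash
python3 - <<'E'
from h import *
st(); d=shot('wrist','w5.png')
cap(d,'red',proj(d,(581,-284,54)),54,40)
E
```

```text
t 12.1 [ 479.7 -262.9  138. ] head -90.0 w 42.8 F [-0.3 -0.3 -0.7] 0.0
red 478 centroid [171.7 192.8] circ 171.0 194.5 14.1 world [ 580.5 -283.2   54. ] [ 579.1 -283.7   54. ]
```

View pics/w5.png

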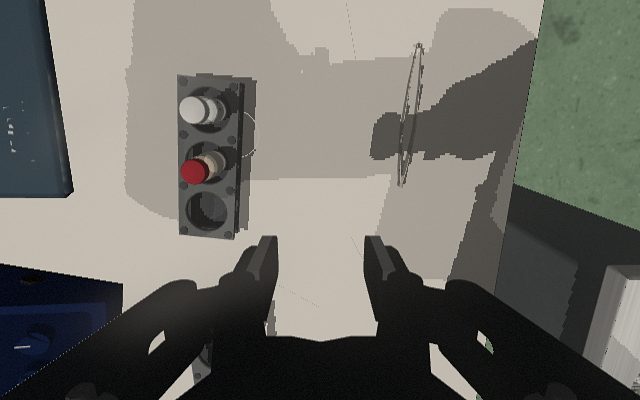

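```bash
python3 - <<'E'
from h import *
d=shot('wrist')
a=ray(d,(44,419),5);b=ray(d,(186,401),5); v=a-b
print(a,b,(a+b)/2,np.linalg.norm(v),np.degrees(np.arctan2(v[1],v[0])))
h=np.degrees(np.arctan2(v[1],v[0])); m=(a+b)/2
go((m[0],m[1],60,h),(m[0],m[1],-7,h))
E
```

```text
[ 396.74120464 -384.48356935    5.        ] [ 403.33442789 -259.79441106    5.        ] [ 400.03781626 -322.1389902     5.        ] 124.86335246649861 -93.02682593695063
delta [59.1, 81.3, 77.6] yaw 0.053 rows>= 4
delta [59.1, 81.4, 144.6] yaw 0.053 rows>= 5
```

Emit:
apply_moves(rows=[{"hand": 0,"delta_pos": [30,41,30],"yaw": 0.053},{"hand": 0,"delta_pos": [59,81,60],"yaw": 0.053},{"hand": 0,"delta_pos": [59,81,90],"yaw": 0.053},{"hand": -0.3,"delta_pos": [59,81,115],"yaw": 0.053},{"hand": -0.3,"delta_pos": [59,81,132],"yaw": 0.053},{"hand": -0.3,"delta_pos": [59,81,140],"yaw": 0.053},{"hand": -0.3,"delta_pos": [59,81,144],"yaw": 0.053},{"hand": -0.3,"delta_pos": [59,81,146],"yaw": 0.053},{"hand": -0.3,"delta_pos": [59,81,146],"yaw": 0.053}])

```text
clock: 12.95
position: [401.0, -322.0, -7.9]
ee_rot: [-0.689, 0.725, -0.001, 0.0]
contact_force: [-0.5, 0.1, -0.6]
gripper_width: 29.6
grasp_force: 0.0
```

```bash
python3 - <<'E'
from h import *
st(); d=shot('wrist','w6.png')
d=shot('side'); s=read_state(); q=proj(d,s['position']); im=np.asarray(d['pixels'])[:,:,::-1]
r,c=map(int,q); a=cv2.resize(im[r-60:r+60,c-60:c+60],(400,400),interpolation=cv2.INTER_CUBIC)
b=cv2.resize(cv2.imread('pics/w6.png')[120:320,220:420],(400,400)); cv2.imwrite('pics/c6.png',np.hstack([a,b]))
E
```

```text
t 12.95 [ 401.  -322.    -7.9] head -93.0 w 29.6 F [-0.5  0.1 -0.6] 0.0
```

View pics/c6.png

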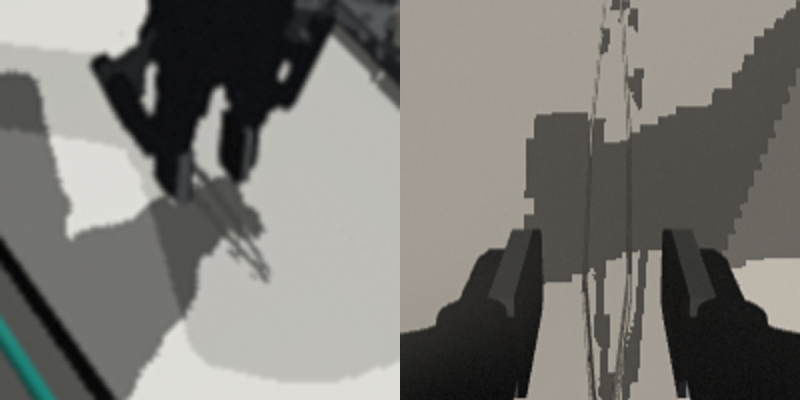

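Emit:
apply_moves(rows=[{"hand": -0.3,"delta_pos": [0,0,2],"yaw": 0},{"hand": -1,"delta_pos": [0,0,2],"yaw": 0},{"hand": -1,"delta_pos": [0,0,2],"yaw": 0},{"hand": -1,"delta_pos": [0,0,2],"yaw": 0},{"hand": -1,"delta_pos": [0,0,2],"yaw": 0},{"hand": -1,"delta_pos": [0,0,2],"yaw": 0}])

```text
clock: 13.55
position: [399.9, -321.9, -9.8]
ee_rot: [-0.688, 0.726, -0.0, 0.0]
contact_force: [-0.5, 1.6, 4.7]
gripper_width: 9.5
grasp_force: 59.0
```

Emit:
apply_moves(rows=[{"hand": -1,"delta_pos": [0,0,-10],"yaw": 0},{"hand": -1,"delta_pos": [0,0,-40],"yaw": 0},{"hand": -1,"delta_pos": [0,0,-80],"yaw": 0},{"hand": -1,"delta_pos": [0,0,-120],"yaw": 0},{"hand": -1,"delta_pos": [0,0,-160],"yaw": 0},{"hand": -1,"delta_pos": [0,0,-170],"yaw": 0},{"hand": -1,"delta_pos": [0,0,-170],"yaw": 0}])

```text
clock: 14.13
position: [401.5, -322.8, 164.2]
ee_rot: [-0.688, 0.725, -0.004, 0.002]
contact_force: [0.7, 0.3, -1.1]
gripper_width: 9.5
grasp_force: 58.7
```

```bash
python3 - <<'E'
from h import *
st(); go((480,0,160,-96.8),(561,307,160,-96.8))
E
```

```text
t 14.13 [ 401.5 -322.8  164.2] head -93.0 w 9.5 F [ 0.7  0.3 -1.1] 58.7
delta [-326.5, -61.3, 3.6] yaw 0.066 rows>= 8
delta [-637.4, -126.1, 3.0] yaw 0.066 rows>= 16
```

Emit:
apply_moves(rows=[{"hand": -1,"delta_pos": [-38,-7,0],"yaw": 0.066},{"hand": -1,"delta_pos": [-76,-15,0],"yaw": 0.066},{"hand": -1,"delta_pos": [-114,-22,0],"yaw": 0.066},{"hand": -1,"delta_pos": [-152,-30,0],"yaw": 0.066},{"hand": -1,"delta_pos": [-190,-37,0],"yaw": 0.066},{"hand": -1,"delta_pos": [-228,-45,0],"yaw": 0.066},{"hand": -1,"delta_pos": [-266,-52,0],"yaw": 0.066},{"hand": -1,"delta_pos": [-304,-60,0],"yaw": 0.066},{"hand": -1,"delta_pos": [-342,-67,0],"yaw": 0.066},{"hand": -1,"delta_pos": [-380,-75,0],"yaw": 0.066},{"hand": -1,"delta_pos": [-418,-82,0],"yaw": 0.066},{"hand": -1,"delta_pos": [-456,-90,0],"yaw": 0.066}])

```text
clock: 15.13
position: [512.4, 130.3, 158.3]
ee_rot: [-0.664, 0.748, 0.001, -0.001]
contact_force: [1.2, -0.1, 0.3]
gripper_width: 9.4
grasp_force: 58.7
```

```bash
python3 - <<'E'
from h import *
st(); go((561,307,160,-96.8))
E
```

```text
t 15.13 [512.4 130.3 158.3] head -96.8 w 9.4 F [ 1.2 -0.1  0.3] 58.7
delta [-181.2, -27.2, -2.0] yaw -0.0 rows>= 5
```

Emit:
apply_moves(rows=[{"hand": -1,"delta_pos": [-38,-6,0],"yaw": 0},{"hand": -1,"delta_pos": [-76,-12,0],"yaw": 0},{"hand": -1,"delta_pos": [-114,-18,0],"yaw": 0},{"hand": -1,"delta_pos": [-150,-24,0],"yaw": 0},{"hand": -1,"delta_pos": [-181,-27,0],"yaw": 0},{"hand": -1,"delta_pos": [-181,-27,30],"yaw": 0},{"hand": -1,"delta_pos": [-181,-27,70],"yaw": 0},{"hand": -1,"delta_pos": [-181,-27,110],"yaw": 0},{"hand": -1,"delta_pos": [-181,-27,135],"yaw": 0},{"hand": -1,"delta_pos": [-181,-27,150],"yaw": 0},{"hand": -1,"delta_pos": [-181,-27,158],"yaw": 0},{"hand": -1,"delta_pos": [-181,-27,162],"yaw": 0}])

```text
clock: 16.13
position: [560.6, 304.2, -5.0]
ee_rot: [-0.664, 0.748, 0.0, -0.002]
contact_force: [-0.0, 0.1, 0.5]
gripper_width: 9.5
grasp_force: 58.7
```

Emit:
apply_moves(rows=[{"hand": -1,"delta_pos": [0,0,1],"yaw": 0},{"hand": -1,"delta_pos": [0,0,2],"yaw": 0},{"hand": -1,"delta_pos": [0,0,2],"yaw": 0}])

```text
clock: 16.38
position: [562.5, 305.8, -3.2]
ee_rot: [-0.664, 0.748, -0.0, 0.001]
contact_force: [-0.6, -0.1, 0.2]
gripper_width: 9.5
grasp_force: 58.7
```

Emit:
apply_moves(rows=[{"hand": -1,"delta_pos": [0,0,1],"yaw": 0},{"hand": -1,"delta_pos": [0,0,2],"yaw": 0},{"hand": -1,"delta_pos": [0,0,2],"yaw": 0}])

```text
clock: 16.63
position: [562.0, 305.5, -5.8]
ee_rot: [-0.664, 0.748, 0.0, 0.0]
contact_force: [0.3, 0.2, -0.6]
gripper_width: 9.7
grasp_force: 58.7
```

Emit:
apply_moves(rows=[{"hand": -1,"delta_pos": [0,0,1],"yaw": 0},{"hand": -1,"delta_pos": [0,0,1],"yaw": 0},{"hand": -1,"delta_pos": [0,0,1],"yaw": 0}])

```text
clock: 16.88
position: [561.8, 305.4, -7.3]
ee_rot: [-0.664, 0.748, -0.0, 0.0]
contact_force: [-0.4, -0.6, -0.3]
gripper_width: 9.7
grasp_force: 58.8
```

Emit:
apply_moves(rows=[{"hand": -1,"delta_pos": [0,0,1],"yaw": 0},{"hand": -1,"delta_pos": [0,0,1],"yaw": 0}])

```text
clock: 17.05
position: [561.9, 305.4, -7.5]
ee_rot: [-0.664, 0.748, -0.0, 0.0]
contact_force: [-1.2, -1.5, 4.1]
gripper_width: 9.8
grasp_force: 59.4
```

Emit:
apply_moves(rows=[{"hand": -0.4,"delta_pos": [0,0,0],"yaw": 0},{"hand": -0.4,"delta_pos": [0,0,0],"yaw": 0},{"hand": -0.4,"delta_pos": [0,0,0],"yaw": 0},{"hand": -0.4,"delta_pos": [0,0,-20],"yaw": 0},{"hand": -0.4,"delta_pos": [0,0,-60],"yaw": 0},{"hand": -0.2,"delta_pos": [0,0,-100],"yaw": 0},{"hand": 0.2,"delta_pos": [0,0,-140],"yaw": 0},{"hand": 0.2,"delta_pos": [0,0,-180],"yaw": 0},{"hand": 0.2,"delta_pos": [0,0,-180],"yaw": 0}])

```text
clock: 17.8
position: [566.3, 308.0, 181.9]
ee_rot: [-0.664, 0.747, -0.002, 0.009]
contact_force: [1.7, 0.8, 1.5]
gripper_width: 51.4
grasp_force: 0.0
```

```bash
python3 - <<'E'
from h import *
st(); d=look('wrist','w7.png',['tweezers','instrument_tray','vial_1'],2)
cap(d,'green',proj(d,(368.5,315,52)),50,40)
go((368.5,315,150,-90),(368.5,315,5,-90))
E
```

```text
t 17.8 [566.3 308.  181.9] head -96.7 w 51.4 F [1.7 0.8 1.5] 0.0
wrist tweezers [(0.61, [168.6, 329.5], [558.4, 305.9])]
wrist instrument_tray [(0.74, [172.5, 326.6], [562.1, 309.9])]
wrist vial_1 [(0.7, [151.6, 503.9], [370.1, 308.9]), (0.37, [174.1, 324.1], [565.0, 311.4])]
green 348 centroid [165.  534.2] circ 165.0 532.5 13.1 world [368.2 314.8  50. ] [369.8 314.7  50. ]
delta [12.9, 192.3, 20.7] yaw -0.119 rows>= 5
delta [12.7, 192.0, 165.7] yaw -0.119 rows>= 7
```

View pics/w7.png

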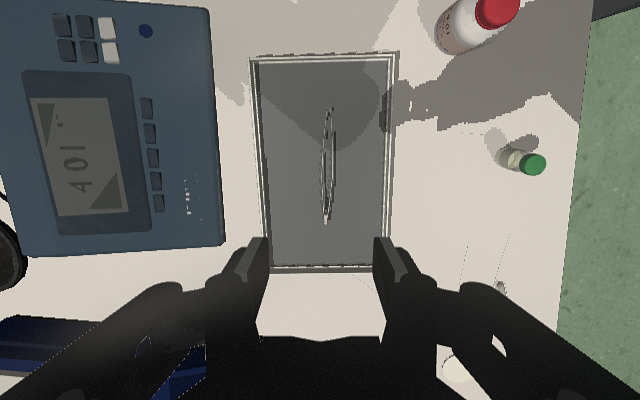

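Emit:
apply_moves(rows=[{"hand": 0.2,"delta_pos": [3,38,0],"yaw": -0.03},{"hand": 0.2,"delta_pos": [6,76,0],"yaw": -0.06},{"hand": 0.2,"delta_pos": [9,114,5],"yaw": -0.119},{"hand": 0.2,"delta_pos": [12,152,10],"yaw": -0.119},{"hand": 0.2,"delta_pos": [13,192,21],"yaw": -0.119},{"hand": 0.2,"delta_pos": [13,192,60],"yaw": -0.119},{"hand": 0.2,"delta_pos": [13,192,90],"yaw": -0.119},{"hand": 0.2,"delta_pos": [13,192,105],"yaw": -0.119},{"hand": 0.2,"delta_pos": [13,192,105],"yaw": -0.119},{"hand": 0.2,"delta_pos": [13,192,105],"yaw": -0.119}])

```text
clock: 18.83
position: [369.1, 314.2, 65.1]
ee_rot: [0.707, -0.707, 0.001, 0.002]
contact_force: [0.1, 0.3, 0.7]
gripper_width: 51.1
grasp_force: 0.0
```

```bash
python3 - <<'E'
from h import *
st(); go((369,315,5,-90))
E
```

```text
t 18.83 [369.1 314.2  65.1] head -90.0 w 51.1 F [0.1 0.3 0.7] 0.0
delta [-1.0, -0.1, 60.1] yaw 0.0 rows>= 2
```

Emit:
apply_moves(rows=[{"hand": 0.2,"delta_pos": [-1,0,30],"yaw": 0},{"hand": 0.2,"delta_pos": [-1,0,60],"yaw": 0},{"hand": 0.2,"delta_pos": [-1,0,60],"yaw": 0},{"hand": -1,"delta_pos": [-1,0,60],"yaw": 0},{"hand": -1,"delta_pos": [-1,0,60],"yaw": 0},{"hand": -1,"delta_pos": [-1,0,60],"yaw": 0},{"hand": -1,"delta_pos": [-1,0,60],"yaw": 0},{"hand": -1,"delta_pos": [-1,0,60],"yaw": 0},{"hand": -1,"delta_pos": [-1,0,60],"yaw": 0}])

```text
clock: 19.58
position: [370.6, 317.6, 8.5]
ee_rot: [0.707, -0.707, -0.0, -0.002]
contact_force: [0.7, 0.2, 7.4]
gripper_width: 19.4
grasp_force: 59.0
```

Emit:
apply_moves(rows=[{"hand": -1,"delta_pos": [0,0,-15],"yaw": 0},{"hand": -1,"delta_pos": [0,0,-50],"yaw": 0},{"hand": -1,"delta_pos": [0,0,-90],"yaw": 0},{"hand": -1,"delta_pos": [0,0,-125],"yaw": 0},{"hand": -1,"delta_pos": [0,0,-140],"yaw": 0},{"hand": -1,"delta_pos": [30,-12,-140],"yaw": 0},{"hand": -1,"delta_pos": [66,-26,-140],"yaw": 0},{"hand": -1,"delta_pos": [102,-40,-140],"yaw": 0},{"hand": -1,"delta_pos": [138,-54,-140],"yaw": 0},{"hand": -1,"delta_pos": [174,-68,-140],"yaw": 0},{"hand": -1,"delta_pos": [210,-82,-140],"yaw": 0},{"hand": -1,"delta_pos": [246,-96,-140],"yaw": 0}])

```text
clock: 20.58
position: [465.7, 68.4, 147.3]
ee_rot: [0.707, -0.707, 0.0, -0.001]
contact_force: [0.9, 1.1, -0.7]
gripper_width: 19.2
grasp_force: 58.7
```

Emit:
apply_moves(rows=[{"hand": -1,"delta_pos": [36,-14,0],"yaw": 0},{"hand": -1,"delta_pos": [72,-28,0],"yaw": 0},{"hand": -1,"delta_pos": [108,-42,0],"yaw": 0},{"hand": -1,"delta_pos": [144,-56,0],"yaw": 0},{"hand": -1,"delta_pos": [180,-70,0],"yaw": 0},{"hand": -1,"delta_pos": [216,-85,0],"yaw": 0},{"hand": -1,"delta_pos": [252,-100,0],"yaw": 0},{"hand": -1,"delta_pos": [285,-112,0],"yaw": 0},{"hand": -1,"delta_pos": [308,-121,0],"yaw": 0},{"hand": -1,"delta_pos": [308,-121,15],"yaw": 0},{"hand": -1,"delta_pos": [308,-121,15],"yaw": 0},{"hand": -1,"delta_pos": [308,-121,15],"yaw": 0}])

```text
clock: 21.58
position: [585.4, -237.7, 130.8]
ee_rot: [-0.707, 0.707, 0.001, -0.001]
contact_force: [-0.0, 0.4, 0.6]
gripper_width: 19.6
grasp_force: 58.7
```

```bash
python3 - <<'E'
from h import *
st(); d=shot('wrist','w8.png'); s=read_state()
cap(d,'green',proj(d,s['position']+[0,0,45]),s['position'][2]+45,50)
go((586.2,-238.8,12,-90))
E
```

```text
t 21.58 [ 585.4 -237.7  130.8] head -90.0 w 19.6 F [-0.   0.4  0.6] 58.7
green 1093 centroid [277.  322.2] circ 269.9 319.7 24.4 world [ 584.8 -240.5  176.8] [ 585.8 -243.7  176.8]
delta [1.4, -0.2, 119.8] yaw 0.0 rows>= 3
```

Emit:
apply_moves(rows=[{"hand": -1,"delta_pos": [0,-1,35],"yaw": 0},{"hand": -1,"delta_pos": [0,-1,75],"yaw": 0},{"hand": -1,"delta_pos": [0,-1,100],"yaw": 0},{"hand": -1,"delta_pos": [0,-1,112],"yaw": 0},{"hand": -1,"delta_pos": [0,-1,118],"yaw": 0},{"hand": -1,"delta_pos": [0,-1,119],"yaw": 0},{"hand": -1,"delta_pos": [0,-1,119],"yaw": 0},{"hand": -1,"delta_pos": [0,-1,119],"yaw": 0}])

```text
clock: 22.3
position: [589.3, -237.8, 14.7]
ee_rot: [0.707, -0.707, 0.002, -0.001]
contact_force: [-0.4, -0.2, -0.0]
gripper_width: 19.5
grasp_force: 58.8
```

Emit:
apply_moves(rows=[{"hand": -1,"delta_pos": [0,0,1],"yaw": 0},{"hand": -1,"delta_pos": [0,0,1],"yaw": 0},{"hand": -1,"delta_pos": [0,0,1],"yaw": 0}])

```text
clock: 22.55
position: [588.4, -237.9, 12.7]
ee_rot: [0.707, -0.707, 0.001, -0.001]
contact_force: [0.3, 0.7, 2.4]
gripper_width: 19.1
grasp_force: 58.9
```

Emit:
apply_moves(rows=[{"hand": -1,"delta_pos": [0,1,1],"yaw": 0},{"hand": -1,"delta_pos": [0,1,1],"yaw": 0}])

```text
clock: 22.72
position: [588.3, -238.0, 12.6]
ee_rot: [0.707, -0.707, 0.002, -0.001]
contact_force: [1.1, 1.8, 5.4]
gripper_width: 19.6
grasp_force: 59.2
```

Emit:
apply_moves(rows=[{"hand": -1,"delta_pos": [0,1,1],"yaw": 0},{"hand": -1,"delta_pos": [0,1,1],"yaw": 0}])

```text
clock: 22.88
position: [588.2, -238.1, 12.5]
ee_rot: [0.708, -0.707, 0.003, -0.002]
contact_force: [0.0, 2.0, 8.5]
gripper_width: 19.8
grasp_force: 59.4
```

Emit:
apply_moves(rows=[{"hand": -0.1,"delta_pos": [0,0,-1],"yaw": 0},{"hand": -0.1,"delta_pos": [0,0,-1],"yaw": 0},{"hand": -0.1,"delta_pos": [0,0,-1],"yaw": 0},{"hand": -0.1,"delta_pos": [0,0,-20],"yaw": 0},{"hand": -0.1,"delta_pos": [0,0,-55],"yaw": 0},{"hand": 0.2,"delta_pos": [0,0,-95],"yaw": 0},{"hand": 1,"delta_pos": [0,0,-135],"yaw": 0},{"hand": 1,"delta_pos": [-30,25,-170],"yaw": 0},{"hand": 1,"delta_pos": [-65,50,-200],"yaw": 0},{"hand": 1,"delta_pos": [-100,75,-230],"yaw": 0},{"hand": 1,"delta_pos": [-130,100,-240],"yaw": 0},{"hand": 1,"delta_pos": [-160,120,-240],"yaw": 0}])

```text
clock: 23.88
position: [478.4, -95.4, 247.5]
ee_rot: [-0.707, 0.708, -0.001, 0.001]
contact_force: [1.0, 1.2, -0.0]
gripper_width: 85.3
grasp_force: 0.0
```

Emit:
apply_moves(rows=[{"hand": 1,"delta_pos": [-35,10,0],"yaw": 0},{"hand": 1,"delta_pos": [-60,10,0],"yaw": 0},{"hand": 1,"delta_pos": [-70,10,0],"yaw": 0},{"hand": 1,"delta_pos": [-70,10,0],"yaw": 0},{"hand": 1,"delta_pos": [-70,10,0],"yaw": 0}])

```text
clock: 24.3
position: [468.5, -25.8, 245.0]
ee_rot: [0.707, -0.707, -0.0, 0.0]
contact_force: [0.7, -0.5, 0.0]
gripper_width: 85.2
grasp_force: 0.0
```

```bash
python3 - <<'E'
from h import *
st(); d=look('wrist','w9.png',['bottle_1','bottle_rack','racked_bottle','vial_1'])
E
```

```text
t 24.3 [468.5 -25.8 245. ] head -89.9 w 85.2 F [ 0.7 -0.5  0. ] 0.0
wrist bottle_1 [(0.94, [298.5, 350.4], [423.5, 176.6]), (0.78, [168.2, 339.1], [443.7, -19.3])]
wrist bottle_rack [(0.77, [168.6, 233.2], [582.9, -18.7])]
wrist racked_bottle [(0.68, [216.5, 239.9], [578.7, 47.9])]
wrist vial_1 [(0.59, [218.1, 237.8], [581.7, 50.2])]
```

View pics/w9.png

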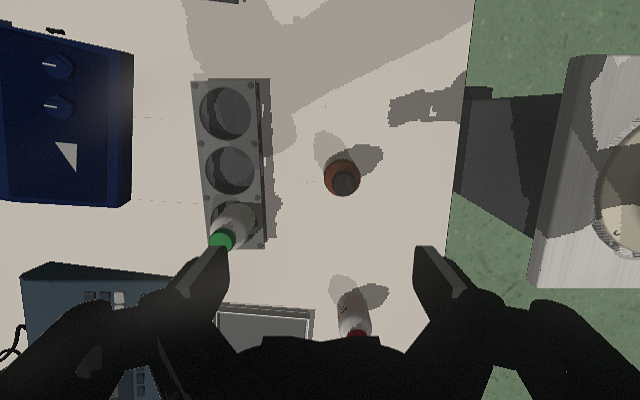

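```bash
python3 - <<'E'
from h import *
d=shot('wrist')
for p,z in [((112,225),26),((170,230),26),((181,343.5),90),((178,342),50)]: print(p,np.round(ray(d,p,z),1))
# hough refine
g=cv2.cvtColor(np.asarray(d['pixels']),cv2.COLOR_RGB2GRAY)[70:250,185:280]
c=cv2.HoughCircles(cv2.resize(g,None,fx=4,fy=4),cv2.HOUGH_GRADIENT,1,120,param1=80,param2=25,minRadius=85,maxRadius=130)
if c is not None:
  for x,y,r in c[0][:5]: print('hough',y/4+70,x/4+185,r/4,np.round(ray(d,(y/4+70,x/4+185),26),1))
go((443,-19,120,-90))
E
```

```text
(112, 225) [580.  -91.8  26. ]
(170, 230) [579.7 -23.   26. ]
(181, 343.5) [444.7 -23.4  90. ]
(178, 342) [443.4 -17.9  50. ]
hough 170.125 228.375 23.3 [581.7 -22.8  26. ]
delta [-7.7, 25.6, 125.1] yaw -0.002 rows>= 4
```

Emit:
apply_moves(rows=[{"hand": 1,"delta_pos": [-6,25,30],"yaw": 0},{"hand": 1,"delta_pos": [-6,25,70],"yaw": 0},{"hand": 1,"delta_pos": [-6,25,110],"yaw": 0},{"hand": 1,"delta_pos": [-6,25,130],"yaw": 0},{"hand": 1,"delta_pos": [-6,25,130],"yaw": 0},{"hand": 1,"delta_pos": [-6,25,130],"yaw": 0}])

```text
clock: 25.1
position: [443.6, -20.4, 115.2]
ee_rot: [-0.707, 0.707, 0.0, -0.001]
contact_force: [1.0, 0.2, 0.9]
gripper_width: 85.5
grasp_force: 0.0
```

```bash
python3 - <<'E'
from h import *
st(); d=shot('wrist'); s=read_state()
im=np.asarray(d['pixels']); h=cv2.cvtColor(im,cv2.COLOR_RGB2HSV)
m=cv2.inRange(h,(3,110,25),(18,255,200)); m[300:]=0;m[:,:240]=0;m[:,400:]=0
r,c=np.nonzero(m); print(len(r),'brown cols',np.percentile(c,[1,50,99]),'rows',np.percentile(r,[1,99]))
print('pred',proj(d,(443.7,-20,50)),proj(d,(443.7,-20,90)))
for x in nets.pinpoint('wrist','bottle_2')[:2]: print(x['score'],x['location'],ray(d,x['location'],0))
go((443.7,-20,11,-90))
E
```

```text
t 25.1 [443.6 -20.4 115.2] head -90.0 w 85.5 F [1.  0.2 0.9] 0.0
385 brown cols [292.   299.   345.16] rows [182. 226.]
pred [203.77183932 320.0900185 ] [222.41188978 320.14306101]
0.75 [188.1, 319.1] [444.55508303 -19.60879796   0.        ]
delta [0.3, 1.9, 106.0] yaw 0.0 rows>= 3
```

Emit:
apply_moves(rows=[{"hand": 1,"delta_pos": [0,0,35],"yaw": 0},{"hand": 1,"delta_pos": [0,0,70],"yaw": 0},{"hand": 1,"delta_pos": [0,0,95],"yaw": 0},{"hand": 1,"delta_pos": [0,0,104],"yaw": 0},{"hand": 1,"delta_pos": [0,0,104],"yaw": 0},{"hand": -1,"delta_pos": [0,0,104],"yaw": 0},{"hand": -1,"delta_pos": [0,0,104],"yaw": 0},{"hand": -1,"delta_pos": [0,0,104],"yaw": 0},{"hand": -1,"delta_pos": [0,0,104],"yaw": 0},{"hand": -1,"delta_pos": [0,0,104],"yaw": 0},{"hand": -1,"delta_pos": [0,0,104],"yaw": 0}])

```text
clock: 26.12
position: [444.7, -19.6, 13.2]
ee_rot: [0.707, -0.707, 0.001, -0.001]
contact_force: [-2.5, 0.2, 7.3]
gripper_width: 40.6
grasp_force: 59.8
```

Emit:
apply_moves(rows=[{"hand": -1,"delta_pos": [0,0,-15],"yaw": 0},{"hand": -1,"delta_pos": [0,0,-50],"yaw": 0},{"hand": -1,"delta_pos": [0,0,-85],"yaw": 0},{"hand": -1,"delta_pos": [15,-25,-100],"yaw": 0},{"hand": -1,"delta_pos": [32,-55,-100],"yaw": 0},{"hand": -1,"delta_pos": [49,-85,-100],"yaw": 0},{"hand": -1,"delta_pos": [62,-112,-100],"yaw": 0},{"hand": -1,"delta_pos": [72,-136,-100],"yaw": 0},{"hand": -1,"delta_pos": [72,-136,-100],"yaw": 0},{"hand": -1,"delta_pos": [72,-136,-100],"yaw": 0},{"hand": -1,"delta_pos": [72,-136,-100],"yaw": 0}])

```text
clock: 27.03
position: [578.6, -91.7, 111.3]
ee_rot: [-0.707, 0.707, 0.001, -0.0]
contact_force: [-0.0, -0.4, -0.9]
gripper_width: 40.2
grasp_force: 60.8
```

```bash
python3 - <<'E'
from h import *
st(); d=shot('wrist','w10.png')
print('wells pred',proj(d,(580,-92,26)),proj(d,(580,-23,26)))
go((580,-92,17,-90))
E
```

```text
t 27.03 [578.6 -91.7 111.3] head -90.0 w 40.2 F [-0.  -0.4 -0.9] 60.8
wells pred [195.60019557 318.48382622] [271.84999218 318.64704205]
delta [0.5, -1.7, 94.5] yaw 0.0 rows>= 3
```

View pics/w10.png

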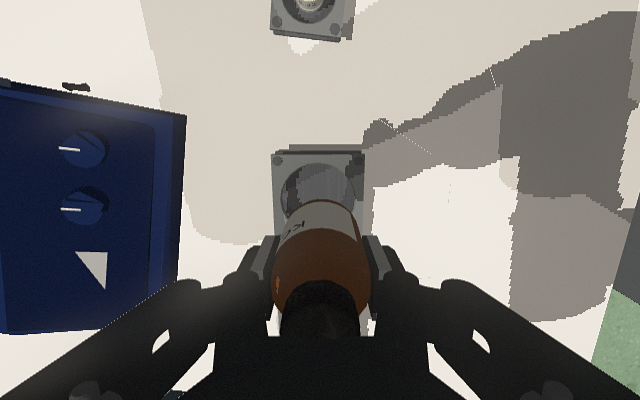

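Emit:
apply_moves(rows=[{"hand": -1,"delta_pos": [0,-2,30],"yaw": 0},{"hand": -1,"delta_pos": [0,-2,60],"yaw": 0},{"hand": -1,"delta_pos": [0,-2,80],"yaw": 0},{"hand": -1,"delta_pos": [0,-2,88],"yaw": 0},{"hand": -1,"delta_pos": [0,-2,90],"yaw": 0},{"hand": -1,"delta_pos": [0,-2,91],"yaw": 0},{"hand": -1,"delta_pos": [0,-2,91],"yaw": 0}])

```text
clock: 27.67
position: [582.5, -91.6, 21.9]
ee_rot: [0.707, -0.707, 0.001, -0.001]
contact_force: [-0.5, -0.5, -0.3]
gripper_width: 39.9
grasp_force: 60.8
```

Emit:
apply_moves(rows=[{"hand": -1,"delta_pos": [0,0,1],"yaw": 0},{"hand": -1,"delta_pos": [0,0,1],"yaw": 0},{"hand": -1,"delta_pos": [0,0,1],"yaw": 0}])

```text
clock: 27.92
position: [582.1, -91.8, 20.4]
ee_rot: [0.707, -0.707, 0.001, -0.001]
contact_force: [0.6, 0.5, -1.1]
gripper_width: 40.4
grasp_force: 60.8
```

Emit:
apply_moves(rows=[{"hand": -1,"delta_pos": [0,1,1],"yaw": 0},{"hand": -1,"delta_pos": [0,1,2],"yaw": 0},{"hand": -1,"delta_pos": [0,1,2],"yaw": 0}])

```text
clock: 28.17
position: [580.3, -91.9, 17.3]
ee_rot: [-0.707, 0.707, 0.0, -0.0]
contact_force: [-0.3, -0.8, -0.8]
gripper_width: 40.1
grasp_force: 60.8
```

Emit:
apply_moves(rows=[{"hand": -1,"delta_pos": [0,1,1],"yaw": 0},{"hand": -1,"delta_pos": [0,1,1],"yaw": 0},{"hand": -1,"delta_pos": [0,1,1],"yaw": 0}])

```text
clock: 28.42
position: [580.4, -91.9, 17.2]
ee_rot: [0.707, -0.707, 0.001, -0.001]
contact_force: [-0.3, 0.2, 4.4]
gripper_width: 40.0
grasp_force: 61.2
```

Emit:
apply_moves(rows=[{"hand": 0.35,"delta_pos": [0,0,0],"yaw": 0},{"hand": 0.35,"delta_pos": [0,0,0],"yaw": 0},{"hand": 0.35,"delta_pos": [0,0,0],"yaw": 0},{"hand": 0.35,"delta_pos": [0,0,0],"yaw": 0},{"hand": 0.35,"delta_pos": [0,0,-20],"yaw": 0},{"hand": 0.35,"delta_pos": [0,0,-55],"yaw": 0},{"hand": 0.35,"delta_pos": [0,0,-90],"yaw": 0},{"hand": 0.35,"delta_pos": [0,0,-130],"yaw": 0},{"hand": 0.35,"delta_pos": [0,0,-160],"yaw": 0},{"hand": 1,"delta_pos": [-30,20,-170],"yaw": 0},{"hand": 1,"delta_pos": [-62,39,-170],"yaw": 0},{"hand": 1,"delta_pos": [-94,58,-170],"yaw": 0}])

```text
clock: 29.42
position: [521.1, 2.8, 187.3]
ee_rot: [-0.706, 0.708, -0.0, 0.001]
contact_force: [0.0, 0.8, -0.8]
gripper_width: 85.4
grasp_force: 0.0
```

Emit:
apply_moves(rows=[{"hand": 1,"delta_pos": [-32,18,0],"yaw": 0},{"hand": 1,"delta_pos": [-64,36,0],"yaw": 0},{"hand": 1,"delta_pos": [-96,54,0],"yaw": 0},{"hand": 1,"delta_pos": [-128,72,0],"yaw": 0},{"hand": 1,"delta_pos": [-160,88,0],"yaw": 0},{"hand": 1,"delta_pos": [-182,99,0],"yaw": 0},{"hand": 1,"delta_pos": [-182,99,30],"yaw": 0},{"hand": 1,"delta_pos": [-182,99,60],"yaw": 0},{"hand": 1,"delta_pos": [-182,99,60],"yaw": 0},{"hand": 1,"delta_pos": [-182,99,60],"yaw": 0}])

```text
clock: 30.25
position: [421.9, 183.5, 125.7]
ee_rot: [0.707, -0.707, 0.0, 0.002]
contact_force: [-0.5, 0.1, 1.5]
gripper_width: 85.4
grasp_force: 0.0
```

```bash
python3 - <<'E'
from h import *
st(); d=look('wrist','w11.png',['bottle_1'])
cap(d,'red',proj(d,(423,183,86)),84,45)
for z in(0,90): print(proj(d,(423,183,z)))
d=look('side','s2.png',['bottle_1'])
go((423,183,12,-90))
E
```

```text
t 30.25 [421.9 183.5 125.7] head -90.0 w 85.4 F [-0.5  0.1  1.5] 0.0
wrist bottle_1 [(0.96, [182.1, 320.9], [421.1, 180.9])]
red 966 centroid [216.4 319.3] circ 212.9 319.4 20.2 world [422.5 185.6  84. ] [422.4 183.1  84. ]
[184.27950345 318.82601746]
[215.6429264  318.50490888]
side bottle_1 [(0.77, [191.1, 272.4], [426.2, 188.4]), (0.77, [224.7, 379.1], [583.1, -90.2])]
delta [1.9, 1.1, 116.1] yaw -0.0 rows>= 3
```

Emit:
apply_moves(rows=[{"hand": 1,"delta_pos": [0,0,35],"yaw": 0},{"hand": 1,"delta_pos": [0,0,75],"yaw": 0},{"hand": 1,"delta_pos": [0,0,103],"yaw": 0},{"hand": 1,"delta_pos": [0,0,113],"yaw": 0},{"hand": 1,"delta_pos": [0,0,113],"yaw": 0},{"hand": -1,"delta_pos": [0,0,113],"yaw": 0},{"hand": -1,"delta_pos": [0,0,113],"yaw": 0},{"hand": -1,"delta_pos": [0,0,113],"yaw": 0},{"hand": -1,"delta_pos": [0,0,113],"yaw": 0},{"hand": -1,"delta_pos": [0,0,113],"yaw": 0},{"hand": -1,"delta_pos": [0,0,113],"yaw": 0}])

```text
clock: 31.37
position: [423.6, 184.9, 15.3]
ee_rot: [0.707, -0.707, 0.0, -0.002]
contact_force: [-0.6, -0.3, 6.5]
gripper_width: 41.3
grasp_force: 60.1
```

Emit:
apply_moves(rows=[{"hand": -1,"delta_pos": [0,0,-15],"yaw": 0},{"hand": -1,"delta_pos": [0,0,-50],"yaw": 0},{"hand": -1,"delta_pos": [0,0,-90],"yaw": 0},{"hand": -1,"delta_pos": [0,0,-120],"yaw": 0},{"hand": -1,"delta_pos": [25,-19,-130],"yaw": 0},{"hand": -1,"delta_pos": [55,-41,-130],"yaw": 0},{"hand": -1,"delta_pos": [85,-64,-130],"yaw": 0},{"hand": -1,"delta_pos": [115,-87,-130],"yaw": 0},{"hand": -1,"delta_pos": [145,-110,-130],"yaw": 0},{"hand": -1,"delta_pos": [175,-132,-130],"yaw": 0},{"hand": -1,"delta_pos": [195,-147,-130],"yaw": 0},{"hand": -1,"delta_pos": [207,-157,-130],"yaw": 0}])

```text
clock: 32.37
position: [580.8, -25.3, 144.0]
ee_rot: [-0.706, 0.708, -0.0, 0.001]
contact_force: [-0.3, 0.8, -0.9]
gripper_width: 41.4
grasp_force: 61.0
```

Emit:
apply_moves(rows=[{"hand": -1,"delta_pos": [0,0,10],"yaw": 0},{"hand": -1,"delta_pos": [0,0,10],"yaw": 0},{"hand": -1,"delta_pos": [0,0,10],"yaw": 0},{"hand": -1,"delta_pos": [0,0,10],"yaw": 0}])

```text
clock: 32.7
position: [578.9, -22.1, 133.7]
ee_rot: [0.708, -0.707, -0.0, 0.0]
contact_force: [-0.6, 0.7, -1.7]
gripper_width: 41.1
grasp_force: 61.0
```

```bash
python3 - <<'E'
from h import *
st(); d=shot('wrist','w12.png')
print('wells pred',proj(d,(580,-23,26)), 'b2 cap',proj(d,(580,-92,94)))
go((580,-23,19,-90))
E
```

```text
t 32.7 [578.9 -22.1 133.7] head -89.9 w 41.1 F [-0.6  0.7 -1.7] 61.0
wells pred [188.14999754 319.08130085] b2 cap [105.41720656 318.66651546]
delta [1.1, -0.8, 114.9] yaw 0.001 rows>= 3
```

View pics/w12.png

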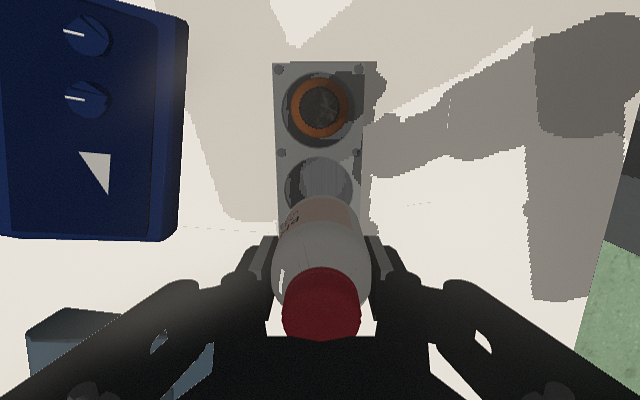

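Bottle_2 stands centred in its well (320,107); the middle well is at (318,187), as predicted. Descend.

Emit:
apply_moves(rows=[{"hand": -1,"delta_pos": [1,0,35],"yaw": 0},{"hand": -1,"delta_pos": [1,0,75],"yaw": 0},{"hand": -1,"delta_pos": [1,0,100],"yaw": 0},{"hand": -1,"delta_pos": [1,0,108],"yaw": 0},{"hand": -1,"delta_pos": [1,0,111],"yaw": 0},{"hand": -1,"delta_pos": [1,0,111],"yaw": 0},{"hand": -1,"delta_pos": [1,0,111],"yaw": 0}])

```text
clock: 33.33
position: [581.2, -23.3, 24.4]
ee_rot: [0.707, -0.707, 0.001, -0.001]
contact_force: [0.2, 0.4, 0.3]
gripper_width: 41.3
grasp_force: 61.0
```

Emit:
apply_moves(rows=[{"hand": -1,"delta_pos": [0,0,1],"yaw": 0},{"hand": -1,"delta_pos": [0,0,2],"yaw": 0},{"hand": -1,"delta_pos": [0,0,2],"yaw": 0}])

```text
clock: 33.58
position: [580.1, -23.7, 21.4]
ee_rot: [-0.707, 0.707, -0.001, 0.001]
contact_force: [0.3, -0.1, -1.2]
gripper_width: 41.5
grasp_force: 61.0
```

Emit:
apply_moves(rows=[{"hand": -1,"delta_pos": [0,0,1],"yaw": 0},{"hand": -1,"delta_pos": [0,0,1],"yaw": 0},{"hand": -1,"delta_pos": [0,0,1],"yaw": 0}])

```text
clock: 33.83
position: [579.6, -23.9, 19.5]
ee_rot: [-0.707, 0.707, -0.0, 0.0]
contact_force: [-0.1, 0.6, -0.6]
gripper_width: 41.4
grasp_force: 61.0
```

Emit:
apply_moves(rows=[{"hand": -1,"delta_pos": [0,0,1],"yaw": 0},{"hand": -1,"delta_pos": [0,0,1],"yaw": 0},{"hand": -1,"delta_pos": [0,0,1],"yaw": 0}])

```text
clock: 34.08
position: [579.7, -23.9, 19.3]
ee_rot: [0.707, -0.707, 0.0, -0.0]
contact_force: [-2.0, 0.3, 5.3]
gripper_width: 41.3
grasp_force: 61.7
```

Emit:
apply_moves(rows=[{"hand": -1,"delta_pos": [0,0,1],"yaw": 0},{"hand": -1,"delta_pos": [0,0,1],"yaw": 0},{"hand": -1,"delta_pos": [0,0,1],"yaw": 0}])

```text
clock: 34.33
position: [579.7, -24.0, 19.3]
ee_rot: [0.707, -0.707, 0.0, 0.0]
contact_force: [-4.3, 1.0, 10.5]
gripper_width: 41.5
grasp_force: 62.3
```

Contact with the floor; release and back off.

Emit:
apply_moves(rows=[{"hand": 0.35,"delta_pos": [0,0,-1],"yaw": 0},{"hand": 0.35,"delta_pos": [0,0,-1],"yaw": 0},{"hand": 0.35,"delta_pos": [0,0,-1],"yaw": 0},{"hand": 0.35,"delta_pos": [0,0,-1],"yaw": 0},{"hand": 0.35,"delta_pos": [0,0,-20],"yaw": 0},{"hand": 0.35,"delta_pos": [0,0,-55],"yaw": 0},{"hand": 0.35,"delta_pos": [0,0,-90],"yaw": 0},{"hand": 0.35,"delta_pos": [0,0,-130],"yaw": 0},{"hand": 0.35,"delta_pos": [0,0,-170],"yaw": 0},{"hand": 0.35,"delta_pos": [0,30,-200],"yaw": 0},{"hand": 0.35,"delta_pos": [0,65,-210],"yaw": 0},{"hand": 0.35,"delta_pos": [0,100,-210],"yaw": 0}])

```text
clock: 35.33
position: [480.6, -23.6, 230.4]
ee_rot: [-0.707, 0.707, -0.002, 0.003]
contact_force: [0.5, 0.7, -0.9]
gripper_width: 57.8
grasp_force: 0.0
```

Emit:
apply_moves(rows=[{"hand": 0.35,"delta_pos": [0,20,0],"yaw": 0},{"hand": 0.35,"delta_pos": [0,30,0],"yaw": 0},{"hand": 0.35,"delta_pos": [0,30,0],"yaw": 0},{"hand": 0.35,"delta_pos": [0,30,0],"yaw": 0}])

```text
clock: 35.67
position: [450.2, -23.7, 227.7]
ee_rot: [0.707, -0.707, 0.0, -0.0]
contact_force: [1.3, 0.0, 0.8]
gripper_width: 57.7
grasp_force: 0.0
```

```bash
python3 - <<'E'
from h import *
st(); shot('side','end.png')
E
```

```text
t 35.67 [450.2 -23.7 227.7] head -90.0 w 57.7 F [1.3 0.  0.8] 0.0
```

View pics/end.png

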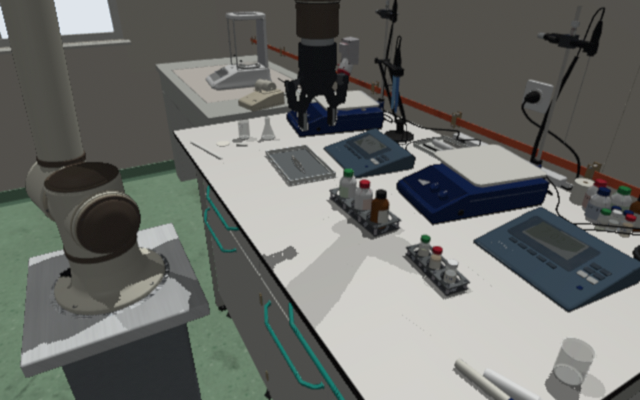

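All three bottles (348–380, 180–210) and all three vials (425–452, 243–270) stand upright in the racks. The tweezers were seen in the tray earlier.

```bash
python3 -c "
from h import *
print(workorder.job_done())"
```

```text
the job is handed in; nothing more can be done
None
```

The job is handed in at about 36 s of the 112 s: both bottles and both vials stand in their racks, the tweezers lie in the middle of the tray, and nothing was dropped. The first try at the green vial closed above it, because the fingertips sit about 38 mm higher than stated.

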